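Fit the slotted cover on the open dissolution vessel

ROBOT

A 6-joint arm with a two-finger parallel gripper is mounted at the origin on the work surface. World frame = base frame: x ahead of the robot, y to its left, z up, the work surface at z = 0. Lengths are in m, angles in rad, forces in N, time in s.
With the tool pointing down it reaches from about 0.325 to 0.775 m from the base axis. Payload 5.5 kg.
Tool frame: the origin (TCP) lies at the centre of the arm's flange, where the gripper is bolted on; the fingertips stand 173 mm ahead of it and the grasp point (between the pads) lies 155 mm ahead of it; y points along the fingers, x is the direction in which the jaws open and shut, and the axes are right-handed (so a half turn about y gives the same grasp; the last joint's range is limited). The gripper opens to 85 mm and grips with 20 to 120 N. Pads are 22 mm wide; open, the fingers measure 114 mm over their backs; the gripper's body (76 mm by 85 mm) begins 54 mm behind the grasp point. The pads swing forward as they close: fully open they stand 13 mm farther back than shut.
Start: joints at [-1.291, 0.091, 1.231, -0, 1.82, -0.057], TCP at [0.198, -0.566, 0.405] pointing down, gripper open.
Joint ranges: [-2.87, 2.87], [-0.86, 2.18], [0.17, 2.46], [-1.51, 4.65], [0.06, 2.69], [-2.65, 2.65]. Speed limits (rad/s): [2.57, 2.57, 3.01, 3.14, 3.14, 3.14].

INTERFACE

Orientations are given as [roll, pitch, yaw] about the fixed x, y, z axes, in that order (R = Rz(yaw) Ry(pitch) Rx(roll)).
In Python, from station import arm gives the robot as it stands. The module is installed in compiled form; this text tells all that it offers.
- The arm moves only by the tool arm_command, never from a script. Its argument "commands" is a list of rows, each a list of 3 entries, a list of its own where there are three numbers: the shift along the world's x, y, z in mm, then the turn, a rotation vector about the world's x, y, z in degrees, then the closure, from 0 (fully open) to 1 (shut). In form: [[[x, y, z], [rx, ry, rz], jaw], ...]. A call has 1 to 12 rows; each row shifts and turns the pose as measured when the row begins; what a row does not reach is not made up. A row lasts 1/8 s, in which the tool goes at most 62.5 mm and 10.7 degrees, less where a joint would pass 70% of its speed; a pose out of reach is approached as far as the arm can. A call with a gripper value outside its range is refused whole. The fingers move at their own pace and stop on an object; the grip force is fixed at half the most. Time passes only in rows, so rows that do not move let the fingers close. It gives the time, the measured TCP pose, the force and the opening at its end, in the units of the state.
- arm.observe(): the state, without advancing time (a new reading comes with each control period).
- arm.read_camera(name): name is "scene" or "side" or "wrist"; returns a dict with "pixels" (400x640x3 uint8, red, green, blue), "mtx" (3x3 intrinsics, pixels), "R" (3x3) and "t" (3): a world point X has camera coordinates R X + t. Camera axes: x right, y down, z forward; pixel columns grow to the right and rows downward; lengths in m; the calibration is good to about 2 mm. A picture is of the moment at which its call begins. There is no depth.
- arm.job_done(): hands the job in, once; it reports no verdict.
Trained networks look in the newest picture that a camera, given by its name, has taken for a name from the list of things; names that differ only in an ending like _2 or _b are one class to them, and where a whole thing is asked for, a point or a joint stands for the part that bears it (a point fixed in the world has none). Each returns a list of dicts, best first, with "p" (0 to 1); they miss things now and then, are a little off and sometimes report something else, mostly with a low value. They report only what shows in the picture. A call takes as long as a camera call.
- arm.cut_out(camera, target): "pixels" (400x640 bool, what is visible of it) and "bbox" ([centre column, centre row, width, height] in pixels, round what is visible of it).
The state is a dict: "clock": time; "joint_positions": joint angles; "qvel": joint speeds; "tau": joint torques, N m; "ee_pos": TCP position; "ee_rot": TCP orientation; "force": force on the tool from outside, world axes, zero at the start; "wrist_torque": the same for the moment, N m; "width": finger opening in m.
Only numpy, scipy, OpenCV 4.12 (cv2) and the standard library are available. Lean on these libraries where they do the work, as an engineer would, in place of code of your own. Each camera call takes 0.05 s, during which the arm holds its last target. There are 200 camera calls.

TASK

One vessel of the dissolution tester is still open. Pick up the loose slotted cover from the bench and fit it on that vessel: slide it in under the drive head so that the hanging paddle shaft runs into its slot, then let it down until its rim sits in the vessel's mouth and it lies flat and fully home. Work gently: do not force the cover against the shaft or the vessel, and do not disturb the bottle, the beaker or the jar standing near.

Things in the scene. Friction and masses are not known exactly. Their poses are not given: they have to be found in the camera images.
- cover_grip (a point): Where to hold the loose cover: in its upright grip fin, a flat plate 10 mm thick (cover's y), 32 mm long (x), 36 mm high. The point is midway in length and thickness, 24 mm above the disc's top face, 12 mm below the fin's top. x points from the fin over the cover's centre (44 mm on) and out through the slot, z up.
- cover_seat (a point): On the loose cover's axis, in the plane of the disc's underside, which comes to rest on the vessel's rim; 44 mm along x from cover_grip, 29 mm below it, same axes. The cover's slot is 20 mm wide, flares to 32 mm over its last 12 mm at the +x edge, and ends 10 mm beyond the axis on the fin's side.
- cover: The loose cover, grey plastic, about 0.14 kg, flat on the bench at first: disc 124 mm across, 5 mm thick, open slot to its +x edge, grip fin on the -x side 28 to 60 mm from the centre; below the disc a locating rim, 98 mm across, 8 mm deep, that drops into the vessel's mouth. Origin on the axis at the underside of that rim; z up.
- shaft_at_rim (a point): On the axis of the open station's paddle shaft, at the height of the vessel's rim, 190 mm above the bench. The shaft, steel, 10 mm thick, hangs upright through the vessel's mouth. The vessel hangs in the plate with play: its mouth may lie off the shaft by up to 4 mm in x and in y (not measured) and does not yield. x points from the tester's front (robot's side) to its rear, z up.
- station: The open station: shaft with its chuck (28 mm thick, the last 22 mm below the head), vessel and the white ring, 118 mm outside, 14 mm high, bore 100 mm, that forms the vessel's rim. It is the left, middle or right of three, 145 mm apart; the other two already wear the same cover, fin to the front. Origin on the bench under the shaft, axes as shaft_at_rim.
- tester: The dissolution tester, fixed. Origin on the bench under the middle station; x to the rear, y along the row, z up. Clear tank 200 mm deep (x), 455 mm wide, top plate 176 mm high. The blue drive head over the stations stands on two posts, 45 by 30 mm, at y = +-243 mm.
- head_front (a point): Middle of the front lower edge of the blue drive head, 310 mm above the bench and 35 mm in front of the shafts' line. The head is 536 mm wide, 80 mm deep, 95 mm high. An upright gripper on a seated cover's fin would hit it; one leaning back to the robot by some 30 to 45 degrees clears it. Axes as the tester's.
- reagent_bottle: Bystander: amber bottle, 68 mm across, 150 mm high, upright. Origin at the centre of its foot.
- beaker: Bystander: glass beaker, 72 mm across, 90 mm high, upright. Origin at the centre of its foot.
- tablet_jar: Bystander: white jar, 52 mm across, 65 mm high, upright. Origin at the centre of its foot.

How it is judged:
At the end, for the whole second after the job is handed in: The cover is at rest on the open vessel, its locating rim in the mouth and the shaft in its slot: cover_seat within 8 mm of the shaft's axis, no more than 2 mm above the vessel's rim, tilted less than 2 degrees (horizontal distance between cover_seat and shaft_at_rim below 0.008 m and z of cover_seat in the frame of shaft_at_rim between -0.003 and 0.002 m and angle between cover_seat's own z axis and vertical below 0.035 rad and linear speed of cover below 0.01 m/s); the robot touches nothing.
It fails at once if the cover is forced against the shaft or the vessel (contact forces over 70 N in all) (contact force between cover and station above 70 N).
It fails at once if the bottle, beaker or jar is shifted by more than 20 mm (distance of any of reagent_bottle, beaker, tablet_jar from where it was at the start of the episode above 0.02 m).
It also fails if it takes over 72 s, if anything falls off the work surface, if the arm or the gripper's body presses on something with over 40 N, if the wrist force passes 120 N, or if a joint passes its speed limit or range.

## Working session

There is one attempt and no reset: what is moved stays moved. The work goes in short steps, Python scripts to look and compute and a tool call to move; the robot and the scene stay as the last step left them, time stands still between calls to the robot, and variables do not carry over. Pictures are saved under pics/ and viewed, about 8 in all and at most 12, crops included, and the job is handed in when it is done.

Besides the shell and the picture viewer there is one more tool, called by a JSON object that holds its "fn" and its "kwargs", one argument or row to a line. arm_command: Moves the arm, as the interface text tells. Its arguments: {"type":"object","properties":{"commands":{"type":"array"}},"required":["commands"]}

```bash
mkdir -p pics; python3 - <<'E'
from station import arm
import cv2,numpy as np
s=arm.observe();print(s)
ims=[]
for c in("scene","side"):
    d=arm.read_camera(c);print(c,d["mtx"].tolist(),np.round(d["R"],4).tolist(),d["t"])
    cv2.imwrite(f"pics/{c}0.png",d["pixels"][:,:,::-1])
    for n in("cover","cover_grip","station","tester","reagent_bottle","beaker","tablet_jar"):
        for r in arm.cut_out(c,n)[:4]: print(n,round(r["p"],2),np.round(r["bbox"],1))
E
```

```text
{'clock': 0.0, 'joint_positions': array([-1.29071316e+00,  9.18819754e-02,  1.23190095e+00, -2.15163049e-05,
        1.81979980e+00, -5.67206489e-02]), 'qvel': array([-1.29817402e-06,  1.78665851e-04,  5.38213886e-04, -4.92450650e-04,
        3.70513254e-04,  2.95841442e-04]), 'tau': array([ 9.34754507e-05, -4.58734345e+01, -4.18021739e+01, -1.20327036e-04,
        1.15103769e-02,  1.14783072e-05]), 'ee_pos': array([ 0.1982829 , -0.56635181,  0.40352818]), 'ee_rot': array([-1.57070434,  0.00198805, -1.2339977 ]), 'force': array([0.40574273, 0.29642344, 0.74580944]), 'wrist_torque': array([1.03391195e-02, 7.20637846e-02, 6.94855973e-05]), 'width': 0.08495921995916349}
scene [[397.8565762458167, 0.0, 317.32512368317566], [0.0, 397.8565762458167, 196.13318564497428], [0.0, 0.0, 1.0]] [[0.3754, 0.9268, 0.0063], [0.8845, -0.3562, -0.3014], [-0.2771, 0.1188, -0.9535]] [-0.14246895 -0.47496587  1.32921591]
cover 0.57 [228.3 249.4  43.8  41.7]
cover_grip 0.76 [224.  248.8  45.   45.1]
station 0.71 [443.3 196.6  37.   27.4]
tester 0.83 [401.2 198.7 263.3 160.6]
tester 0.58 [228.1 248.   44.   42.4]
reagent_bottle 0.87 [246.4 299.9  30.9  26.4]
beaker 0.93 [283.5 169.8  26.3  30.6]
tablet_jar 0.62 [381.1 142.   23.   24.8]
tablet_jar 0.42 [284.4 168.4  25.2  31. ]
side [[363.29932123605226, 0.0, 320.99063587901253], [0.0, 363.29932123605226, 203.89224979295554], [0.0, 0.0, 1.0]] [[-0.896, -0.4439, 0.0065], [-0.4197, 0.8423, -0.3382], [0.1447, -0.3058, -0.941]] [0.48158442 0.36728929 0.84831423]
cover 0.76 [367.6 143.9  45.4  41.5]
cover_grip 0.84 [369.8 144.8  48.   38.3]
station 0.73 [225.9 318.2  47.9  53.4]
tester 0.6 [226.2 239.6 261.4 319.1]
beaker 0.9 [383.8 230.3  29.4  32.3]
tablet_jar 0.89 [324.9 349.8  23.5  25.4]
```

View images.

View pics/scene0.png

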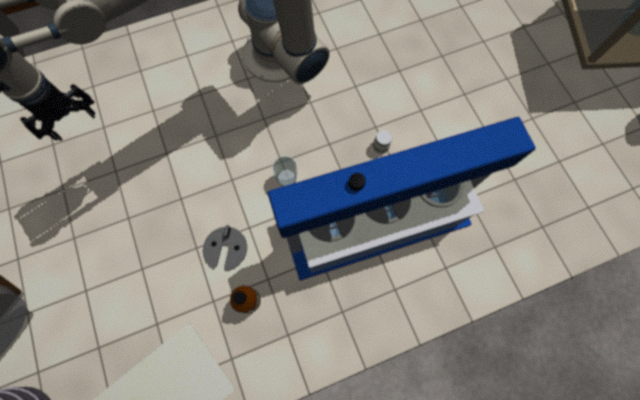

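View pics/side0.png

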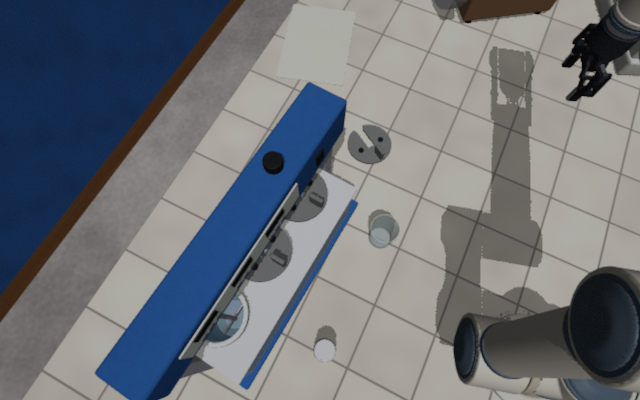

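```bash
cat > h.py <<'E'
import numpy as np,cv2
from scipy.optimize import minimize
from scipy.spatial.transform import Rotation as Ro
def proj(d,X):
    c=np.atleast_2d(X)@d["R"].T+d["t"]; p=c@d["mtx"].T; return p[:,:2]/p[:,2:]
def back(d,uv,z):
    r=d["R"].T@np.linalg.solve(d["mtx"],[uv[0],uv[1],1.]); C=-d["R"].T@d["t"]; return C+r*(z-C[2])/r[2]
def place(p,L): # p=x,y,yaw
    c,s=np.cos(p[2]),np.sin(p[2]); L=np.atleast_2d(L); return np.c_[p[0]+c*L[:,0]-s*L[:,1],p[1]+s*L[:,0]+c*L[:,1],L[:,2]]
def fill(d,polys,hull=False):
    m=np.zeros((400,640),np.uint8)
    for P in polys:
        q=proj(d,P).astype(np.float32)
        if hull:q=cv2.convexHull(q)[:,0]
        cv2.fillPoly(m,[np.round(q*16).astype(np.int32)],1,shift=4)
    return m>0
def iou(a,b): return (a&b).sum()/max(1,(a|b).sum())
def disc_poly(z):
    a=np.arcsin(16/62.); t=np.linspace(a,2*np.pi-a,60)
    o=np.c_[62*np.cos(t),62*np.sin(t)]
    t=np.linspace(-np.pi/2,-3*np.pi/2,15); i=np.c_[10*np.cos(t),10*np.sin(t)]
    P=np.r_[o,[[50,-10]],i,[[50,10]]]/1000.
    return np.c_[P,np.full(len(P),z)]
def cover_mask(d,p,zb=0.): # zb: underside of rim
    m=fill(d,[place(p,disc_poly(zb+.013))])|fill(d,[place(p,disc_poly(zb+.008))])
    f=np.array([[x,y,z] for x in(-.06,-.028) for y in(-.005,.005) for z in(zb+.013,zb+.049)])
    return m|fill(d,[place(p,f)],True)
E
python3 - <<'E'
from h import *
from station import arm
D={c:arm.read_camera(c) for c in("scene","side")}
B={};C={}
for c,d in D.items():
    im=d["pixels"].astype(int); m=((im[:,:,2]>im[:,:,0]+50)&(im[:,:,2]>1.5*im[:,:,1])).astype(np.uint8)
    n,l,s,ce=cv2.connectedComponentsWithStats(m)
    for k in np.argsort(-s[1:,4])[:3]+1: print(c,k,s[k])
    seed={"scene":(400,180),"side":(200,270)}[c]
    k=l[seed[1]-3:seed[1]+4,seed[0]-3:seed[0]+4].max(); B[c]=cv2.morphologyEx((l==k).astype(np.uint8),cv2.MORPH_CLOSE,np.ones((15,15)))>0
    C[c]=arm.cut_out(c,"cover")[0]["pixels"]
hb=np.array([[x,y,z] for x in(-.035,.045) for y in(-.268,.268) for z in(.31,.405)])
def run(f,p0):
    S=np.array([p0]+[np.add(p0,e) for e in([.03,0,0],[0,.03,0],[0,0,.15])])
    return minimize(f,p0,method="Nelder-Mead",options=dict(initial_simplex=S,xatol=1e-4,fatol=1e-5))
e1=back(D["scene"],(276,211),.405);e2=back(D["scene"],(526,134),.405);m=(e1+e2)/2
yaw=np.arctan2(*(e2-e1)[[1,0]])-np.pi/2
print(e1,e2,yaw)
for cs in(("scene",),("side",),("scene","side")):
    f=lambda p:-sum(iou(fill(D[c],[place(p,hb)],True),B[c]) for c in cs)
    r=run(f,[m[0],m[1],yaw]);print("tester",cs,r.x,r.fun)
p=r.x
for s in(-.145,0,.145):print("station",s,place(p,[[0,s,.19]]))
c0=back(D["scene"],(226,248),.013)
for cs in(("scene",),("side",),("scene","side")):
    f=lambda p:-sum(iou(cover_mask(D[c],p),C[c]) for c in cs)
    r=min((run(f,[c0[0],c0[1],a]) for a in np.arange(0,6.28,.5)),key=lambda r:r.fun);print("cover",cs,r.x,r.fun)
for n,z in(("beaker",.0),("tablet_jar",.0),("reagent_bottle",.0)):
    for c in D:
        q=arm.cut_out(c,n)
        if q: print(n,c,back(D[c],q[0]["bbox"][:2],.04))
E
```

```text
scene 1 [ 268  118  267  111 9844]
scene 5 [293 252  52  27 321]
scene 4 [346 232  95  32 134]
side 1 [    0     0   229   295 33876]
side 2 [   96    83   250   317 18461]
side 32 [240 200 117 189 921]
[ 0.6307743  -0.18813252  0.405     ] [0.66780543 0.33171113 0.405     ] -0.07111500334000587
tester ('scene',) [ 0.63590445  0.07097334 -0.0460282 ] -0.747732342007435
tester ('side',) [ 0.63993376  0.07472122 -0.05993617] -0.7591871501581894
tester ('scene', 'side') [ 0.64027225  0.07076219 -0.07498103] -1.4961813772705699
station -0.145 [[ 0.62941018 -0.07383039  0.19      ]]
station 0 [[0.64027225 0.07076219 0.19      ]]
station 0.145 [[0.65113431 0.21535478 0.19      ]]
cover ('scene',) [ 0.5623694  -0.35568975  5.71710613] -0.9399585921325052
cover ('side',) [ 0.56403546 -0.35481005  5.66827449] -0.9658832448824868
cover ('scene', 'side') [ 0.56301305 -0.35598785  5.71718478] -1.8897316901046413
beaker scene [ 0.41953283 -0.11636871  0.04      ]
beaker side [ 0.42420414 -0.13050781  0.04      ]
tablet_jar scene [0.44066805 0.18348012 0.04      ]
tablet_jar side [0.43625573 0.18912471 0.04      ]
reagent_bottle scene [ 0.71945755 -0.34295727  0.04      ]
```

```bash
python3 - <<'E'
from h import *
from station import arm
out=[]
p=[.640,.0708,-.072]; pc=[.563,-.356,-.566]
for c in("scene","side"):
    d=arm.read_camera(c); im=d["pixels"][:,:,::-1].copy()
    k=3;x0,y0,w,h={"scene":(262,110,280,180),"side":(190,250,140,150)}[c]
    k={"scene":2,"side":4}[c]
    im=cv2.resize(im[y0:y0+h,x0:x0+w],None,fx=k,fy=k,interpolation=cv2.INTER_CUBIC)
    def pl(L,col): cv2.polylines(im,[np.int32((proj(d,place(p,L))-[x0,y0])*k)],True,col,1)
    for z in(.31,.405): pl([[-.035,-.268,z],[.045,-.268,z],[.045,.268,z],[-.035,.268,z]],(0,255,255))
    t=np.linspace(0,6.28,40)
    for s in(-.145,0,.145): pl(np.c_[.059*np.cos(t),s+.059*np.sin(t),0*t+.19],(0,0,255))
    pl([[-.1,-.2275,.176],[.1,-.2275,.176],[.1,.2275,.176],[-.1,.2275,.176]],(0,255,0))
    out.append(im)
w=max(o.shape[1] for o in out)
cv2.imwrite("pics/ov1.png",out[0]);cv2.imwrite("pics/ov2.png",out[1])
E
```

```text
(no output)
```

View pics/ov1.png

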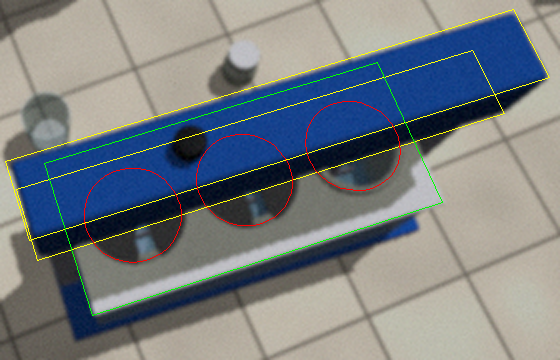

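View pics/ov2.png

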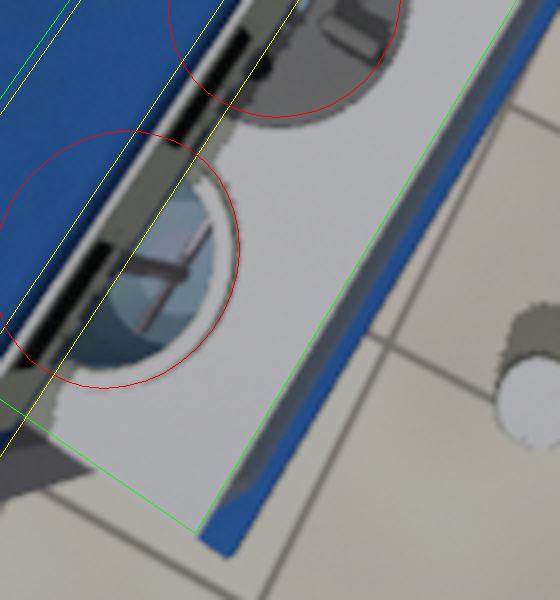

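```bash
python3 - <<'E'
from h import *
from station import arm
s=arm.observe();d=arm.read_camera("wrist")
R=Ro.from_euler("xyz",s["ee_rot"]).as_matrix()
print("cam in tool",R.T@(-d["R"].T@d["t"]-s["ee_pos"]),"view dir in tool",R.T@d["R"].T[:,2],d["mtx"])
psi=-.566;th=np.radians(42)
y=np.array([np.cos(psi)*np.sin(th),np.sin(psi)*np.sin(th),-np.cos(th)])
g=np.array([.5259,-.3324,.037])
for sg in(-1,1):
    x=sg*np.array([-np.sin(psi),np.cos(psi),0]);T=np.c_[x,y,np.cross(x,y)]
    print(sg,"rotvec deg",np.degrees(Ro.from_matrix(T@R.T).as_rotvec()),"TCP grasp",g-.155*y,"TCP pre",g-.155*y-.08*y)
E
```

```text
cam in tool [0.00036381 0.03059654 0.06542785] view dir in tool [-3.72219780e-04  9.65561996e-01 -2.60172813e-01] [[279.09024637   0.         320.5445913 ]
 [  0.         279.09024637 196.69918113]
 [  0.           0.           1.        ]]
-1 rotvec deg [ -4.96544543 -43.11934567 -49.32687366] TCP grasp [ 0.43835886 -0.27678165  0.15218745] TCP pre [ 0.39317634 -0.2480754   0.21163903]
1 rotvec deg [-51.4313203    5.91768786 121.35522417] TCP grasp [ 0.43835886 -0.27678165  0.15218745] TCP pre [ 0.39317634 -0.2480754   0.21163903]
```

{"fn": "arm_command", "kwargs": {
  "commands": [
    [[28,39,4],[-0.62,-5.4,-6.2],0],
    [[28,39,4],[-0.62,-5.4,-6.2],0],
    [[28,39,4],[-0.62,-5.4,-6.2],0],
    [[28,39,4],[-0.62,-5.4,-6.2],0],
    [[28,39,4],[-0.62,-5.4,-6.2],0],
    [[28,39,4],[-0.62,-5.4,-6.2],0],
    [[28,39,4],[-0.62,-5.4,-6.2],0],
    [[28,39,4],[-0.62,-5.4,-6.2],0]
  ]
}}

```text
clock: 2.45
ee_pos: [0.425, -0.2475, 0.4361]
ee_rot: [-0.812, 0.024, -2.171]
force: [-0.6, -2.0, -0.8]
width: 0.0854
```

```bash
cat >> h.py <<'E'
def goal(s,grip,psi,deg): # tool pose with fin held at grip; prints TCP shift (mm) and turn (deg)
    th=np.radians(deg);R=Ro.from_euler("xyz",s["ee_rot"]).as_matrix()
    y=np.array([np.cos(psi)*np.sin(th),np.sin(psi)*np.sin(th),-np.cos(th)]);x=np.array([np.sin(psi),-np.cos(psi),0])
    T=np.c_[x,y,np.cross(x,y)];P=np.array(grip)-.155*y
    print("TCP",np.round(P,4),"shift mm",np.round(1e3*(P-s["ee_pos"]),1),"turn",np.round(np.degrees(Ro.from_matrix(T@R.T).as_rotvec()),2))
E
python3 - <<'E'
from h import *
from station import arm
s=arm.observe()
psi=-.072;c=np.array([.651,.215,.19]);ex=np.array([np.cos(psi),np.sin(psi),0])
goal(s,c-.044*ex-.05*ex+[0,0,.05],psi,42)
E
```

```text
TCP [0.4538 0.2292 0.3552] shift mm [ 28.8 476.7 -80.9] turn [-0.81  1.86 30.28]
```

{"fn": "arm_command", "kwargs": {
  "commands": [
    [[3,53,-4],[-0.1,0.2,3.4],0],
    [[3,53,-4],[-0.1,0.2,3.4],0],
    [[3,53,-6],[-0.1,0.2,3.4],0],
    [[3,53,-8],[-0.1,0.2,3.4],0],
    [[3,53,-8],[-0.1,0.2,3.4],0],
    [[3,53,-8],[-0.1,0.2,3.4],0],
    [[3,53,-8],[-0.1,0.2,3.4],0],
    [[4,53,-8],[-0.1,0.2,3.4],0],
    [[4,53,-8],[-0.1,0.2,3.4],0],
    [[0,0,0],[0,0,0],0]
  ]
}}

```text
clock: 3.7
ee_pos: [0.4502, 0.2488, 0.3738]
ee_rot: [-0.83, 0.002, -1.614]
force: [-0.4, 0.1, -0.3]
width: 0.0853
```

```bash
python3 - <<'E'
from h import *
from station import arm
d=arm.read_camera("wrist");im=d["pixels"][:,:,::-1].copy();np.savez("w1.npz",**d)
p=[.640,.0708,-.072];t=np.linspace(0,6.28,60)
for r,c in((.05,(0,0,255)),(.059,(0,255,0))):
    cv2.polylines(im,[np.int32(proj(d,place(p,np.c_[r*np.cos(t),.145+r*np.sin(t),0*t+.19])))],True,c,1)
q=proj(d,place(p,[[0,.145,.19],[0,.145,.288]]));print(q)
cv2.line(im,*[tuple(map(int,v)) for v in q],(0,255,255),1)
cv2.imwrite("pics/w1.png",im); print(arm.observe()["ee_pos"],arm.observe()["ee_rot"])
E
```

```text
[[348.68892096 170.10240846]
 [364.05216352  74.8106597 ]]
[0.45040074 0.24737209 0.37456799] [-0.82921082  0.00187547 -1.61658267]
```

View pics/w1.png

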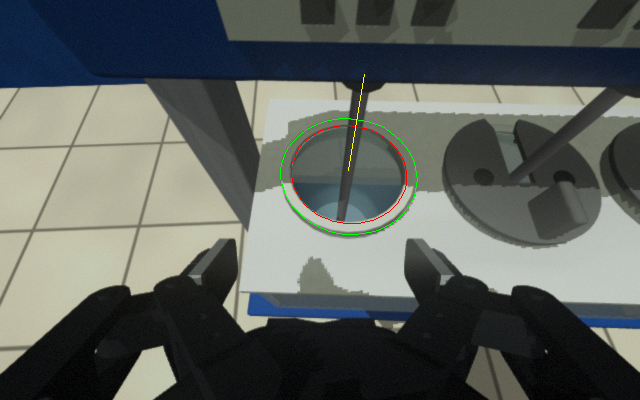

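```bash
python3 - <<'E'
import numpy as np,cv2
d=np.load("w1.npz");im=d["pixels"][90:240,270:430,::-1]
cv2.imwrite("pics/w1c.png",cv2.resize(im,None,fx=4,fy=4,interpolation=cv2.INTER_CUBIC))
E
```

```text
(no output)
```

View pics/w1c.png

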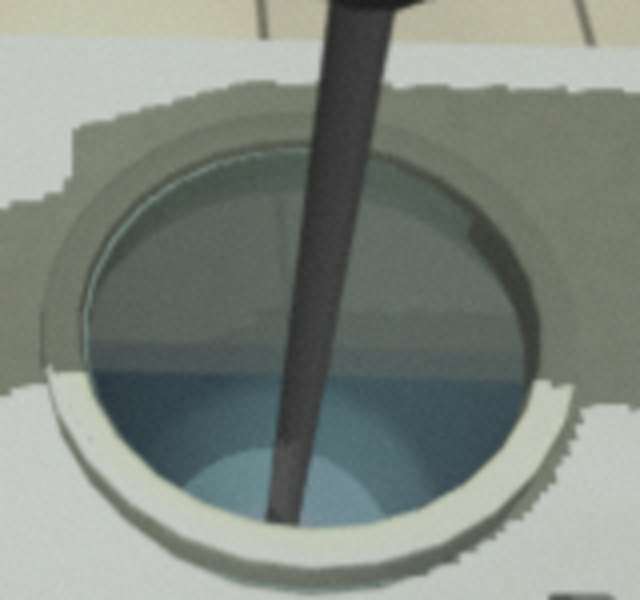

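```bash
cat >> h.py <<'E'
from scipy.optimize import least_squares
def fit_ring(d,pts): # pts: list of (u,v,r,z) on circle
    P=np.array(pts,float)
    def f(c):
        return [np.hypot(*(back(d,(u,v),z)[:2]-c))-r for u,v,r,z in P]
    s=least_squares(f,[.651,.215],loss="soft_l1",f_scale=.001); return s.x,np.array(f(s.x))
def fit_shaft(d,uv,nominal): # lateral: closest horizontal miss of axis to each pixel's viewing plane
    uv=np.array(uv,float)
    def f(c): # sideways pixel distance of points from the projected axis
        q=proj(d,[[c[0],c[1],.17],[c[0],c[1],.27]]);t=(q[1]-q[0])/np.linalg.norm(q[1]-q[0])
        e=(uv-q[0]);return np.r_[e[:,0]*t[1]-e[:,1]*t[0],(np.array(c)-nominal)*100]
    s=least_squares(f,nominal); return s.x,f(s.x)
E
python3 - <<'E'
from h import *
d=dict(np.load("w1.npz"))
k=lambda L,r:[(u/4+270-.375,v/4+90-.375,r,.19) for u,v in L]
I=k([(82,330),(130,448),(210,505),(310,528),(410,510),(490,460),(540,350),(140,215),(200,170),(310,145),(480,215)],.05)
O=k([(42,335),(100,475),(310,570),(575,375),(310,110)],.059)
for n,L in(("in",I),("out",O),("both",I+O)):
    c,e=fit_ring(d,L);print(n,c,np.round(e*1e3,1))
S=[((a+b)/8+270-.375,r/4+90-.375) for r,a,b in((150,315,372),(400,282,324),(20,328,390),(300,296,340))]
c,e=fit_shaft(d,S,[.651,.215]);print(c,e)
E
```

```text
in [0.65141118 0.21655396] [-0.2 -0.3 -0.5 -0.7 -1.2 -0.9 -0.4 -2.7 -2.  -1.  -1. ]
out [0.65264129 0.21679599] [-0.7 -0.2  0.3 -1.1 -0.1]
both [0.65193023 0.21659825] [-0.2  0.  -0.1 -0.2 -0.7 -0.5 -0.3 -3.  -2.5 -1.5 -1.3 -0.5 -0.5 -0.4
 -1.5  0.5]
[0.65116215 0.21572186] [-0.53295516 -0.29521942  0.71635897 -0.09399644  0.01621468  0.07218557]
```

```bash
python3 - <<'E'
from h import *
from station import arm
s=arm.observe();psi=-.566;th=np.radians(42)
y=np.array([np.cos(psi)*np.sin(th),np.sin(psi)*np.sin(th),-np.cos(th)])
goal(s,np.array([.5259,-.3324,.037])-.09*y+[0,0,.02],psi,42)
E
```

```text
TCP [ 0.3875 -0.2445  0.2391] shift mm [ -62.9 -491.9 -135.5] turn [  0.05   0.51 -29.81]
```

{"fn": "arm_command", "kwargs": {
  "commands": [
    [[-10,-50,0],[0,0,-3],0],
    [[-10,-54,0],[0,0,-3],0],
    [[-10,-54,0],[0,0,-3],0],
    [[-6,-54,0],[0,0,-3],0],
    [[-6,-54,-10],[0,0,-3],0],
    [[-6,-54,-20],[0,0,-3],0],
    [[-6,-54,-30],[0,0,-3],0],
    [[-5,-54,-35],[0,0,-3],0],
    [[-4,-54,-40],[0,0,-3],0],
    [[0,0,0],[0,0,-3],0],
    [[0,0,0],[0,0,0],0]
  ]
}}

```text
clock: 5.12
ee_pos: [0.3747, -0.2479, 0.2493]
ee_rot: [-0.809, -0.003, -2.179]
force: [0.6, -0.4, -0.2]
width: 0.0853
```

```bash
python3 - <<'E'
from h import *
from station import arm
d=arm.read_camera("wrist");np.savez("w2.npz",**d)
m=arm.cut_out("wrist","cover")
if m: print(m[0]["p"],m[0]["bbox"])
f=lambda p:-iou(cover_mask(d,p),m[0]["pixels"])
p0=[.563,-.356,-.566];S=np.array([p0]+[np.add(p0,e) for e in([.01,0,0],[0,.01,0],[0,0,.1])])
r=minimize(f,p0,method="Nelder-Mead",options=dict(initial_simplex=S));print(r.x,r.fun)
im=d["pixels"][:,:,::-1].copy();cs,_=cv2.findContours(cover_mask(d,r.x).astype(np.uint8),0,1);cv2.drawContours(im,cs,-1,(0,0,255),1)
cv2.imwrite("pics/w2.png",im)
s=arm.observe();p=r.x;g=place(p,[[-.044,0,.037]])[0];print(s["ee_pos"],g)
goal(s,g,p[2],42)
E
```

```text
0.74 [302.0, 199.4, 118.7, 104.9]
[ 0.56129668 -0.35647047 -0.54580838] -0.9530301294535457
[ 0.37514418 -0.24701951  0.24935155] [ 0.52368953 -0.33362967  0.037     ]
TCP [ 0.435  -0.2798  0.1522] shift mm [ 59.9 -32.8 -97.2] turn [0.99 1.28 3.41]
```

View pics/w2.png

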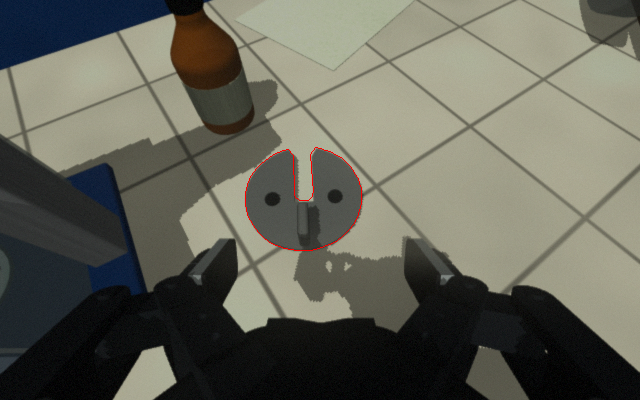

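{"fn": "arm_command", "kwargs": {
  "commands": [
    [[-7,8,-6],[1,1.3,3.4],0],
    [[0,0,0],[0,0,0],0],
    [[20,-12,-26],[0,0,0],0],
    [[20,-12,-26],[0,0,0],0],
    [[14,-8,-18],[0,0,0],0],
    [[7,-4,-9],[0,0,0],0],
    [[7,-4,-9],[0,0,0],0],
    [[0,0,0],[0,0,0],0]
  ]
}}

```text
clock: 6.22
ee_pos: [0.442, -0.2783, 0.1624]
ee_rot: [-0.816, -0.003, -2.11]
force: [0.5, -0.1, -0.6]
width: 0.0853
```

```bash
python3 - <<'E'
from h import *
from station import arm
s=arm.observe();print(s["ee_pos"]);goal(s,[.5237,-.3336,.040],-.546,42)
E
```

```text
[ 0.44204042 -0.27827239  0.16241036]
TCP [ 0.4351 -0.2797  0.1552] shift mm [-7.  -1.5 -7.2] turn [ 0.78  0.95 -0.38]
```

{"fn": "arm_command", "kwargs": {
  "commands": [
    [[-7,-1.5,-3.5],[0.8,1,-0.4],0],
    [[0,0,-3.5],[0,0,0],0],
    [[0,0,0],[0,0,0],0]
  ]
}}

```text
clock: 6.6
ee_pos: [0.4348, -0.2797, 0.1571]
ee_rot: [-0.837, -0.0, -2.117]
force: [-0.4, 0.3, 0.9]
width: 0.085
```

```bash
python3 - <<'E'
from h import *
from station import arm
s=arm.observe();print(s["ee_pos"],s["force"]);goal(s,[.5237,-.3336,.040],-.546,42)
d=arm.read_camera("wrist")
cv2.imwrite("pics/w3.png",d["pixels"][:,:,::-1])
E
```

```text
[ 0.43483648 -0.27966025  0.15709892] [-0.44980999  0.31830115  0.87710348]
TCP [ 0.4351 -0.2797  0.1552] shift mm [ 0.2 -0.1 -1.9] turn [0.06 0.04 0.03]
```

View pics/w3.png

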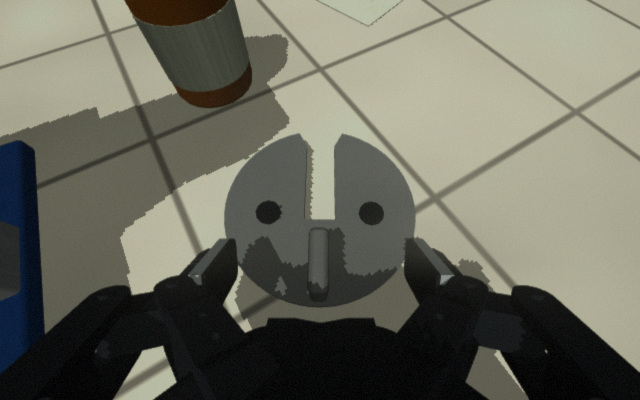

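{"fn": "arm_command", "kwargs": {
  "commands": [
    [[0,0,0],[0,0,0],1],
    [[0,0,0],[0,0,0],1],
    [[0,0,0],[0,0,0],1],
    [[0,0,0],[0,0,0],1],
    [[0,0,0],[0,0,0],1],
    [[0,0,0],[0,0,0],1],
    [[0,0,0],[0,0,0],1],
    [[0,0,0],[0,0,0],1]
  ]
}}

```text
clock: 7.65
ee_pos: [0.435, -0.2798, 0.1581]
ee_rot: [-0.835, -0.001, -2.117]
force: [-0.1, 0.9, 0.4]
width: 0.009
```

{"fn": "arm_command", "kwargs": {
  "commands": [
    [[0,0,8],[0,0,0],1],
    [[0,0,20],[0,0,0],1],
    [[-5,5,35],[0,0,0],1],
    [[-10,10,45],[0,0,0],1],
    [[-20,10,45],[0,0,0],1],
    [[-20,10,40],[0,0,0],1],
    [[-20,10,30],[0,0,0],1],
    [[0,0,0],[0,0,0],1]
  ]
}}

```text
clock: 8.65
ee_pos: [0.3546, -0.2309, 0.3864]
ee_rot: [-0.843, -0.001, -2.118]
force: [0.5, -0.3, -1.5]
width: 0.0087
```

```bash
python3 - <<'E'
from h import *
from station import arm
s=arm.observe();print(s["ee_pos"],s["force"],s["width"]);psi=-.072
ex=np.array([np.cos(psi),np.sin(psi),0])
print("seated");goal(s,np.array([.652,.2164,.222])-.044*ex,psi,42)
print("pre");goal(s,np.array([.652,.2164,.222])-.164*ex+[0,0,.02],psi,42)
E
```

```text
[ 0.35455705 -0.23093556  0.38637292] [ 0.49187604 -0.34002166 -1.45675209] 0.008738897234877172
seated
TCP [0.5047 0.227  0.3372] shift mm [150.1 458.  -49.2] turn [-0.05 -0.31 27.21]
pre
TCP [0.385  0.2357 0.3572] shift mm [ 30.4 466.6 -29.2] turn [-0.05 -0.31 27.21]
```

{"fn": "arm_command", "kwargs": {
  "commands": [
    [[0,48,0],[0,0,2.8],1],
    [[0,52,0],[0,0,2.8],1],
    [[0,52,0],[0,0,2.8],1],
    [[0,52,0],[0,0,2.8],1],
    [[0,52,-2],[0,0,2.8],1],
    [[0,52,-4],[0,0,2.8],1],
    [[4,52,-4],[0,0,2.8],1],
    [[8,52,-5],[0,0,2.8],1],
    [[8,40,-5],[0,0,2.8],1],
    [[8,10,-4],[0,0,2],1],
    [[0,0,0],[0,0,0],1],
    [[0,0,0],[0,0,0],1]
  ]
}}

```text
clock: 10.15
ee_pos: [0.4054, 0.2409, 0.3496]
ee_rot: [-0.881, -0.017, -1.636]
force: [-2.1, 2.0, 1.9]
width: 0.0089
```

```bash
python3 - <<'E'
from h import *
from station import arm
s=arm.observe();print(s["ee_pos"],s["force"],s["width"]);psi=-.072
ex=np.array([np.cos(psi),np.sin(psi),0])
goal(s,np.array([.652,.2164,.222])-.164*ex+[0,0,.02],psi,42)
d=arm.read_camera("wrist");np.savez("w4.npz",**d)
m=arm.cut_out("wrist","cover");
for q in m: print(q["p"],q["bbox"])
# rigid pose of cover in tool frame, from its mask
R=Ro.from_euler("xyz",s["ee_rot"]).as_matrix();th=np.radians(42)
N=np.array([[0,-1,0],[np.sin(th),0,-np.cos(th)],[0,0,0]]).T;N[:,2]=np.cross(N[:,0],N[:,1]) # nominal tool in cover axes
im=d["pixels"][:,:,::-1].copy()
cv2.imwrite("pics/w4.png",im)
E
```

```text
[0.40542159 0.2409192  0.34956722] [-2.10537215  1.96095991  1.89620104] 0.008933322266335848
TCP [0.385  0.2357 0.3572] shift mm [-20.4  -5.3   7.6] turn [ 0.81 -2.54 -0.4 ]
0.96 [320.9, 224.1, 192.9, 177.6]
```

View pics/w4.png

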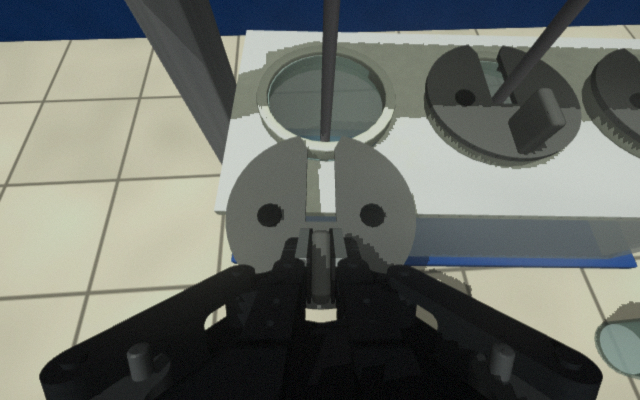

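```bash
cat >> h.py <<'E'
def Tm(R,t): T=np.eye(4);T[:3,:3]=R;T[:3,3]=t;return T
def tool(s): return Tm(Ro.from_euler("xyz",s["ee_rot"]).as_matrix(),s["ee_pos"])
def in_hand(): # cover in tool frame, from the flat pose at the grasp, centred in the jaws
    G=Tm(Ro.from_euler("xyz",[-.835,-.001,-2.117]).as_matrix(),[.435,-.2798,.1581])
    x=np.cross(G[:3,0],[0,0,1]);x=-x if x[0]<0 else x; x[2]=0;x/=np.linalg.norm(x)
    C=np.c_[x,np.cross([0,0,1],x),[0,0,1]]; p=np.array([.5613,-.3565,0])
    n=C[:,1]; a=G[:3,3]*[1,1,0]; p=p-n*(n@(p-a)) # axis in the jaws' mid plane
    return np.linalg.inv(G)@Tm(C,p)
def cov_mask3(d,T):
    tr=lambda P:P@T[:3,:3].T+T[:3,3]
    f=np.array([[x,y,z] for x in(-.06,-.028) for y in(-.005,.005) for z in(.013,.049)])
    t=np.linspace(0,2*np.pi,40)
    return fill(d,[tr(disc_poly(.013))])|fill(d,[tr(disc_poly(.008))])
def fit_hand(d,s,mask,rmax):
    H=in_hand();T=tool(s)
    def M(q): return H@Tm(Ro.from_rotvec([0,q[3],q[2]]).as_matrix(),[q[0],q[1],0])
    f=lambda q:-iou(cov_mask3(d,T@M(q))[:rmax],mask[:rmax])
    S=np.zeros((5,4));S[1,0]=S[2,1]=.005;S[3,2]=S[4,3]=.05
    r=minimize(f,S[0],method="Nelder-Mead",options=dict(initial_simplex=S,maxiter=300));return r.x,r.fun,f(S[0]),M(r.x)
E
python3 - <<'E'
from h import *
from station import arm
d=dict(np.load("w4.npz"));s=arm.observe();d2=arm.read_camera("wrist")
print(np.abs(d["t"]-d2["t"]).max())
m=arm.cut_out("wrist","cover")[0]["pixels"]
q,v,v0,M=fit_hand(d2,s,m,225);print(q,v,v0);np.save("M.npy",M)
for n,H in(("pred",in_hand()),("fit",M)):
    C=tool(s)@H;S=C@[0,0,.008,1];print(n,"seat",S[:3],"yaw",np.arctan2(C[1,0],C[0,0]),"z-axis",C[:3,2])
E
```

```text
0.0001805281387117219
[-0.00123392 -0.0002905  -0.00238641  0.00820391] -0.9775446505982314 -0.9561210686506595
pred seat [0.54556345 0.22889464 0.19289983] yaw -0.06613291266164406 z-axis [0.04692932 0.01313437 0.99881186]
fit seat [0.54437995 0.22868184 0.19295796] yaw -0.0686556391787098 z-axis [0.05510432 0.01258258 0.99840132]
```

```bash
cat >> h.py <<'E'
def to_seat(s,H,xyz,psi=-.07):
    T=Tm(Ro.from_euler("z",psi).as_matrix(),np.array(xyz)-[0,0,.008])@np.linalg.inv(H);A=tool(s)
    C=A@H;print("seat now",np.round((C@[0,0,.008,1])[:3],4),"zaxis",np.round(C[:2,2],4),"yaw",round(np.arctan2(C[1,0],C[0,0]),4))
    print("shift",np.round(1e3*(T-A)[:3,3],1),"turn",np.round(np.degrees(Ro.from_matrix(T[:3,:3]@A[:3,:3].T).as_rotvec()),2),"force",np.round(s["force"],1),"t",s["clock"])
def H0():
    H=np.load("M.npy");return H@Tm(Ro.from_rotvec([0,-.004,0]).as_matrix(),[0,0,0])
E
python3 - <<'E'
from h import *
from station import arm
s=arm.observe();H=H0();e=np.array([np.cos(.07),-np.sin(.07),0]);c=np.array([.652,.2164,.207])
to_seat(s,H,c-.10*e);to_seat(s,H,c)
E
```

```text
seat now [0.5443 0.2286 0.1929] zaxis [0.0511 0.0131] yaw -0.0687
shift [ 0.1 -7.   6.9] turn [ 0.75 -2.93 -0.1 ] force [2.1 0.3 1.1] t 10.35
seat now [0.5443 0.2286 0.1929] zaxis [0.0511 0.0131] yaw -0.0687
shift [ 99.9 -14.    6.9] turn [ 0.75 -2.93 -0.1 ] force [2.1 0.3 1.1] t 10.35
```

{"fn": "arm_command", "kwargs": {
  "commands": [
    [[0,-3,5],[0.4,-1.5,0],1],
    [[0,-4,3],[0.4,-1.5,0],1],
    [[0,0,0],[0,0,0],1],
    [[0,0,0],[0,0,0],1]
  ]
}}

```text
clock: 10.85
ee_pos: [0.4048, 0.2313, 0.3555]
ee_rot: [-0.831, -0.002, -1.641]
force: [-0.5, 0.0, -1.9]
width: 0.0087
```

```bash
cat > st.py <<'E'
from h import *
from station import arm
import sys
s=arm.observe();e=np.array([np.cos(.07),-np.sin(.07),0]);c=np.array([.652,.2164,float(sys.argv[1])])
for b in map(float,sys.argv[2:]): to_seat(s,H0(),c-b*e)
E
python3 st.py .207 .1 .03 0
```

```text
seat now [0.5515 0.2206 0.2059] zaxis [0.0008 0.0012] yaw -0.0723
shift [0.6 2.3 1. ] turn [ 0.07 -0.04  0.13] force [-0.5  0.  -1.9] t 10.85
seat now [0.5515 0.2206 0.2059] zaxis [0.0008 0.0012] yaw -0.0723
shift [70.4 -2.6  1. ] turn [ 0.07 -0.04  0.13] force [-0.5  0.  -1.9] t 10.85
seat now [0.5515 0.2206 0.2059] zaxis [0.0008 0.0012] yaw -0.0723
shift [100.4  -4.7   1. ] turn [ 0.07 -0.04  0.13] force [-0.5  0.  -1.9] t 10.85
```

{"fn": "arm_command", "kwargs": {
  "commands": [
    [[1,2.3,2],[0,0,0],1],
    [[10,-0.7,0],[0,0,0],1],
    [[10,-0.7,0],[0,0,0],1],
    [[10,-0.7,0],[0,0,0],1],
    [[10,-0.7,0],[0,0,0],1],
    [[0,0,0],[0,0,0],1]
  ]
}}

```text
clock: 11.6
ee_pos: [0.4493, 0.2309, 0.3568]
ee_rot: [-0.833, -0.003, -1.641]
force: [-0.3, 0.1, -0.6]
width: 0.0088
```

```bash
python3 st.py .207 .03 0; python3 - <<'E'
from station import arm
import cv2
cv2.imwrite("pics/w5.png",arm.read_camera("wrist")["pixels"][0:300,170:490,::-1].repeat(2,0).repeat(2,1))
E
```

```text
seat now [0.5958 0.2199 0.2071] zaxis [0.0022 0.0021] yaw -0.0726
shift [25.9 -2.1 -0.4] turn [ 0.12 -0.12  0.15] force [-0.3  0.1 -0.6] t 11.6
seat now [0.5958 0.2199 0.2071] zaxis [0.0022 0.0021] yaw -0.0726
shift [55.8 -4.2 -0.4] turn [ 0.12 -0.12  0.15] force [-0.3  0.1 -0.6] t 11.6
```

View pics/w5.png

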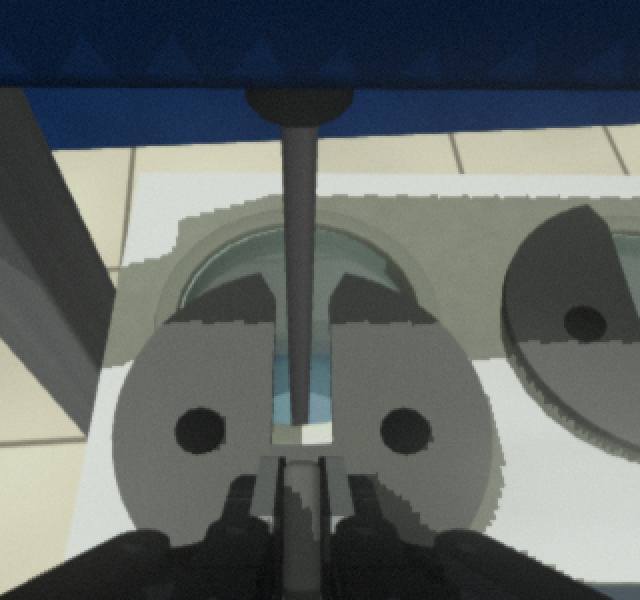

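{"fn": "arm_command", "kwargs": {
  "commands": [
    [[8,-0.6,0],[0.1,-0.1,0.1],1],
    [[8,-0.6,0],[0,0,0],1],
    [[8,-0.6,0],[0,0,0],1],
    [[8,-0.6,0],[0,0,0],1],
    [[8,-0.6,0],[0,0,0],1],
    [[8,-0.6,0],[0,0,0],1],
    [[6,-0.5,0],[0,0,0],1],
    [[0,0,0],[0,0,0],1]
  ]
}}

```text
clock: 12.65
ee_pos: [0.5068, 0.2265, 0.3568]
ee_rot: [-0.831, -0.001, -1.639]
force: [-0.5, 0.5, -2.1]
width: 0.0089
```

```bash
python3 st.py .201 0; python3 - <<'E'
from h import *
from station import arm
s=arm.observe();d=arm.read_camera("wrist");np.savez("w6.npz",**d)
m=arm.cut_out("wrist","cover");print([(q["p"],q["bbox"]) for q in m])
q,v,v0,M=fit_hand(d,s,m[0]["pixels"],230);print(q,v,v0)
cv2.imwrite("pics/w6.png",d["pixels"][50:300,190:450,::-1].repeat(2,0).repeat(2,1))
E
```

```text
seat now [0.6536 0.2162 0.2072] zaxis [0.0004 0.0003] yaw -0.0704
shift [-1.7  0.1 -6.3] turn [ 0.02 -0.02  0.02] force [-0.5  0.5 -2.1] t 12.65
[(0.98, [322.1, 242.4, 188.9, 133.8])]
[-0.02131913 -0.0009629   0.01274236  0.18637681] -0.7766110312810877 -0.6393340107871492
```

View pics/w6.png

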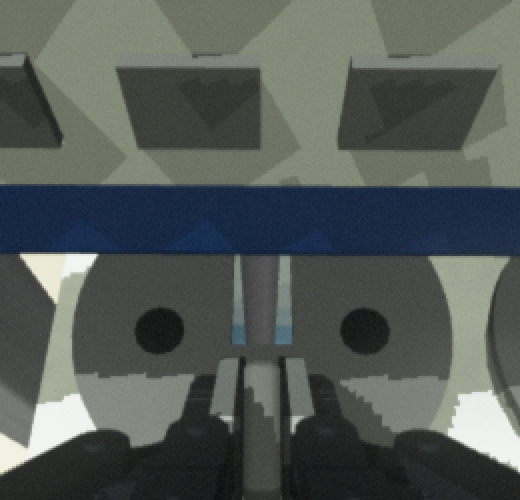

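{"fn": "arm_command", "kwargs": {
  "commands": [
    [[-1.7,0.1,-2],[0,0,0],1],
    [[0,0,-3],[0,0,0],1],
    [[0,0,-2],[0,0,0],1],
    [[0,0,-1.5],[0,0,0],1],
    [[0,0,-1],[0,0,0],1],
    [[0,0,0],[0,0,0],1]
  ]
}}

```text
clock: 13.5
ee_pos: [0.504, 0.2269, 0.3476]
ee_rot: [-0.829, -0.001, -1.638]
force: [0.5, 0.1, -1.5]
width: 0.0089
```

```bash
python3 st.py .196 0
```

```text
seat now [0.6511 0.2168 0.1983] zaxis [-0.0013 -0.0003] yaw -0.0694
shift [ 1.1 -0.3 -2.1] turn [-0.02  0.08 -0.04] force [ 0.5  0.1 -1.5] t 13.5
```

{"fn": "arm_command", "kwargs": {
  "commands": [
    [[1,-0.3,-1],[0,0.08,0],1],
    [[0,0,-1],[0,0,0],1],
    [[0,0,-1],[0,0,0],1],
    [[0,0,-1],[0,0,0],1],
    [[0,0,0],[0,0,0],1]
  ]
}}

```text
clock: 14.12
ee_pos: [0.5052, 0.2267, 0.3427]
ee_rot: [-0.832, -0.001, -1.638]
force: [-0.3, -0.6, -1.5]
width: 0.0088
```

```bash
python3 st.py .194 0; python3 -c "
from station import arm
s=arm.observe();print(s['force'],s['wrist_torque'])"
```

```text
seat now [0.6519 0.2167 0.1931] zaxis [ 0.0011 -0.0005] yaw -0.0692
shift [-0.  -0.1  0.8] turn [-0.03 -0.06 -0.05] force [-0.3 -0.6 -1.5] t 14.125
[-0.2959436  -0.56663138 -1.47153973] [0.08628745 0.46152471 0.12221953]
```

{"fn": "arm_command", "kwargs": {
  "commands": [
    [[0,0,-1],[0,0,0],1],
    [[0,0,-1],[0,0,0],1],
    [[0,0,0],[0,0,0],1]
  ]
}}

```text
clock: 14.5
ee_pos: [0.5052, 0.2267, 0.3406]
ee_rot: [-0.832, -0.001, -1.638]
force: [0.4, 0.1, -2.8]
width: 0.009
```

```bash
python3 st.py .190 0
```

```text
seat now [0.6518 0.2167 0.1909] zaxis [ 0.0011 -0.0005] yaw -0.0692
shift [ 0.  -0.1 -1.1] turn [-0.03 -0.06 -0.05] force [ 0.4  0.1 -2.8] t 14.5
```

{"fn": "arm_command", "kwargs": {
  "commands": [
    [[0,0,-0.8],[0,0,0],1],
    [[0,0,-0.8],[0,0,0],1],
    [[0,0,0],[0,0,0],1]
  ]
}}

```text
clock: 14.88
ee_pos: [0.5052, 0.2267, 0.3398]
ee_rot: [-0.83, -0.0, -1.638]
force: [0.3, -0.5, -1.9]
width: 0.0089
```

```bash
python3 st.py .190 0
```

```text
seat now [0.6521 0.2167 0.1904] zaxis [-0.0004 -0.0008] yaw -0.0692
shift [-0.  -0.1 -0.3] turn [-0.04  0.02 -0.05] force [ 0.3 -0.5 -1.9] t 14.875
```

{"fn": "arm_command", "kwargs": {
  "commands": [
    [[0,0,-1],[0,0,0],1],
    [[0,0,-1],[0,0,0],1],
    [[0,0,0],[0,0,0],1]
  ]
}}

```text
clock: 15.25
ee_pos: [0.5052, 0.2267, 0.3395]
ee_rot: [-0.828, 0.001, -1.638]
force: [-0.6, -0.9, -0.3]
width: 0.0088
```

```bash
python3 st.py .190 0
```

```text
seat now [0.6526 0.2168 0.1905] zaxis [-0.0032 -0.0015] yaw -0.0692
shift [-0.1 -0.  -0. ] turn [-0.09  0.18 -0.05] force [-0.6 -0.9 -0.3] t 15.25
```

{"fn": "arm_command", "kwargs": {
  "commands": [
    [[0,0,0],[0,0,0],0.6],
    [[0,0,0],[0,0,0],0.6],
    [[0,0,0],[0,0,0],0.6],
    [[0,0,0],[0,0,0],0.6],
    [[0,0,0],[0,0,0],0.6]
  ]
}}

```text
clock: 15.88
ee_pos: [0.5054, 0.2266, 0.3383]
ee_rot: [-0.829, 0.0, -1.638]
force: [-0.3, -0.4, 0.7]
width: 0.0344
```

{"fn": "arm_command", "kwargs": {
  "commands": [
    [[-6,0.4,6.5],[0,0,0],0.6],
    [[-12,0.8,13],[0,0,0],0.6],
    [[-18,1.2,18],[0,0,0],0.6],
    [[-18,1.2,18],[0,0,0],0.6],
    [[-20,1.2,16],[0,0,0],0.6],
    [[0,0,0],[0,0,0],0.6]
  ]
}}

```text
clock: 16.62
ee_pos: [0.4259, 0.2312, 0.4175]
ee_rot: [-0.825, 0.004, -1.637]
force: [0.9, -0.6, -0.5]
width: 0.0345
```

```bash
python3 - <<'E'
from h import *
from station import arm
print(arm.observe()["ee_pos"],arm.observe()["force"],arm.observe()["width"])
d=arm.read_camera("wrist");np.savez("w7.npz",**d)
ms=arm.cut_out("wrist","cover");print([(q["p"],q["bbox"]) for q in ms])
im=d["pixels"][:,:,::-1].copy()
for p,c in(([.652,.2164,-.07],(0,0,255)),):
    cs,_=cv2.findContours(cover_mask(d,p,.182).astype(np.uint8),0,1);cv2.drawContours(im,cs,-1,c,1)
cv2.imwrite("pics/w7.png",im[:,150:,:])
E
```

```text
[0.42585543 0.23119539 0.4175258 ] [ 0.88111592 -0.64810123 -0.54053299] 0.034467285387226654
[(0.63, [319.1, 180.3, 118.1, 108.8])]
```

View pics/w7.png

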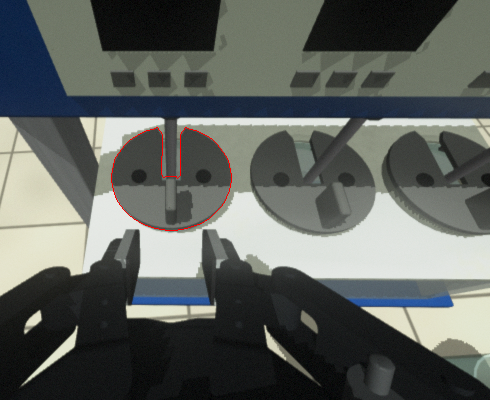

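```bash
python3 - <<'E'
from h import *
from station import arm
d=dict(np.load("w7.npz"));arm.read_camera("wrist");m=arm.cut_out("wrist","cover")[0]["pixels"]
f=lambda p:-iou(cover_mask(d,p[:3],p[3]),m)
p0=[.652,.2164,-.07,.182];S=np.array([p0]+[np.add(p0,e) for e in([.005,0,0,0],[0,.005,0,0],[0,0,.05,0],[0,0,0,.006])])
r=minimize(f,p0,method="Nelder-Mead",options=dict(initial_simplex=S));print(r.x,r.fun,f(p0),"underside z",r.x[3]+.008)
for c in("scene","side"):
    e=arm.read_camera(c)
    for n in("beaker","tablet_jar","reagent_bottle"):
        q=arm.cut_out(c,n)
        if q: print(n,c,np.round(q[0]["bbox"],1))
print(arm.job_done())
E
```

```text
[ 0.65341205  0.21723498 -0.08178972  0.18361328] -0.9809050772626932 -0.941322940348598 underside z 0.19161328201366867
beaker scene [285.9 168.7  26.3  31.2]
tablet_jar scene [381.  143.5  22.7  23. ]
reagent_bottle scene [245.8 301.2  31.9  26.1]
beaker side [384.3 230.8  30.2  32. ]
reagent_bottle side [224.7 240.8 262.9 318.1]
the job is handed in; nothing more can be done
None
```

I fitted the loose cover on the open vessel, which was the left station (+y side), and handed the job in after about 17 s of robot time. I held the fin with the gripper leaning back 42°. I slid the cover in under the head with the shaft in its slot, lowered it in about 1 mm steps until it stopped, then opened the jaws and backed away.

- **Seating:** While still held, the cover stopped with its underside at about 0.1905 m; the vessel's rim is at 0.190 m. With the cover outline modelled as seated, its overlap with the last wrist picture was 0.94. A free fit raised that to 0.98 and put the underside at 0.1916 m. The two heights differ by about 1 mm, and the second comes close to the 2 mm limit, but camera calibration is only good to about 2 mm. In the last picture the cover looks flat; I did not measure its tilt after letting go.
- **Position:** The fitted cover axis is at (0.6534, 0.2172), about 2.7 mm from the estimated shaft axis (0.6512, 0.2157). The shaft's x position is the less certain of the two.
- **Forces:** The wrist force at each reading stayed within about 4 N. Only the values at the end of each move were read.
- **Bystanders:** The beaker, jar and bottle show in the scene camera within about 2.5 pixels of where they started. In the final side view the network marked the tester as the bottle and did not report the jar. The bottle was not in its first side list either, so I disregarded both.

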